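Open the dial-locked tool box and hold up its shackle

ROBOT

A 6-joint arm with a two-finger parallel gripper is mounted at the origin on the work surface; the furniture and walls round the work are solid. World frame = base frame: x ahead of the robot, y to its left, z up, the work surface at z = 0. Lengths are in m, angles in rad, forces in N, time in s.
With the tool pointing down it reaches from about 0.325 to 0.85 m from the base axis. Payload 15.5 kg.
Tool frame: the origin (TCP) lies between the finger pads; the fingertips stand 22 mm ahead of it and the grasp point (between the pads) lies 3 mm ahead of it; y points along the fingers, x is the direction in which the jaws open and shut, and the axes are right-handed (so a half turn about y gives the same grasp; the last joint's range is limited). The gripper opens to 91 mm and grips with 3 to 60 N. Pads are 32 mm wide; open, the fingers measure 118 mm over their backs; the gripper's body (76 mm by 178 mm) begins 60 mm behind the grasp point.
Start: joints at [1.077, 0.494, 1.345, -0, 1.302, -0.096], TCP at [0.243, 0.576, 0.236] pointing down, gripper open.
Joint ranges: [-2.91, 2.91], [-0.82, 2.16], [0.22, 2.67], [-1.22, 4.37], [0.12, 2.79], [-3.08, 3.08]. Speed limits (rad/s): [1.89, 1.89, 2.57, 3.01, 3.01, 3.01].

INTERFACE

Orientations are given as a rotation vector (axis times angle).
In Python, from workcell import env gives the robot as it stands.
- The arm moves only by the tool servo_tool, never from a script. Its argument "motion" is a list of rows, each a list of 7 numbers: the shift along the tool's x, y, z in m, then the turn, a rotation vector about the tool's x, y, z in degrees, then the closure, from 0 (fully open) to 1 (shut). A call has 1 to 20 rows; each row shifts and turns the commanded pose from where the row before left it, along the tool's axes as they then stand; what a row does not reach is not made up. A row lasts 1/8 s, in which the tool goes at most 62.5 mm and 10.7 degrees, less where a joint would pass 70% of its speed; a pose out of reach is approached as far as the arm can. A call is refused whole if a number of a shift passes 0.0625 or a number of a turn 10.7, either way. A call with a gripper value outside its range is refused whole. The fingers move at their own pace and stop on an object; "newtons" is the grip in N (left out, the last holds). Time passes only in rows, so rows that do not move let the fingers close. It gives the time, the measured TCP pose, the force and the opening at its end, in the units of the state.
- env.get_obs(): the state, without advancing time (a new reading comes with each control period).
- env.camera(name): name is "side" or "top"; returns a dict with "color" (384x512x3 uint8, red, green, blue), "K" (3x3 intrinsics, pixels), "k1" (the pictures are not rectified: a ray, as slopes to the right and down, at radius r is drawn at 1 + k1 r^2 times it, then the intrinsics apply), "rvec" (rotation vector, rad) and "tvec" (3), from world to camera coordinates, as OpenCV has them. Camera axes: x right, y down, z forward; pixel columns grow to the right and rows downward; lengths in m; the calibration is good to about 2 mm. A picture is of the moment at which its call begins. There is no depth.
- env.finish_job(): hands the job in, once; it reports no verdict.
Trained networks look in the newest picture that a camera, given by its name, has taken for a name from the list of things; names that differ only in an ending like _2 or _b are one class to them, and where a whole thing is asked for, a point or a joint stands for the part that bears it (a point fixed in the world has none). Each returns a list of dicts, best first, with "score" (0 to 1); they miss things now and then, are a little off and sometimes report something else, mostly with a low value. They report only what shows in the picture. A call takes as long as a camera call.
- env.search_frame(name, camera): "position" ([x, y, z] in m, in the coordinates of the camera as it stood for that picture, good to about 4 mm: the middle of the surface that is visible of it).
- env.trace(name, camera): "mask" (384x512 bool, what is visible of it).
- env.pinpoint(name, camera): "position" ([x, y, z] in m, in the coordinates of the camera as it stood for that picture, good to about 4 mm: a listed point, or the origin of a listed thing).
The state is a dict: "t": time; "qpos": joint angles; "joint_velocities": joint speeds; "joint_torque": joint torques, N m; "tcp_pos": TCP position; "ee_rot": TCP orientation; "wrist_force": force on the tool from outside, world axes, zero at the start; "moment": the same for the moment, N m; "opening": finger opening in m.
Only numpy, scipy, OpenCV 4.12 (cv2) and the standard library are available. Lean on these libraries where they do the work, as an engineer would, in place of code of your own. Each camera call takes 0.05 s, during which the arm holds its last target.

TASK

The steel box on the bench is locked: turn the dial on its lock clockwise, click by click, until the white pointer is on the green mark, then draw the loosened shackle straight up out of the lock without forcing it. Finish holding the shackle still and upright in the gripper, bow on top, more than 10 cm above where it sat and clear of everything else, with the dial left on the green mark. Leave the things lying around undisturbed.

Things in the scene. Friction and masses are not known exactly. Their poses are not given: they have to be found in the camera images.
- lockbox: Blue lidded steel box (135 x 214 mm, top 70 mm high; lid fixed) with a grey lock block (102 x 180 mm, 60 mm high) along its front, fixed to the bench. Origin on the bench under the block; x points from the lock back to the box, y left along the block, z up. Dial axis at x 0, y +40 mm; shackle middle at x 0, y -33 mm. A flat hasp strap, 3 mm thick, lies under the shackle's bow.
- dial_grip (a point): Point on the vertical dial axis where to grip, 91 mm above the bench. The dial is a knurled steel disc of 52 mm diameter with a black grip bar across it, 50 long, 14 wide, 34 mm high (its top 105 mm above the bench). The bar runs along this point's x axis, which turns with the dial; the white pointer line is on the bar's -x half.
- dial (a joint): Dial angle in rad, growing clockwise from above: 0 = white pointer on the green mark (pointing along lockbox -x). Starts between about -2.2 and -0.8, so may need two grasps; stops at -2.6 and +0.8. It clicks into a notch every 0.524 rad (0, -0.524 ...); passing a click takes about 0.1 N m; released within 0.15 rad of a notch it settles there. The shackle is free within 0.15 rad of 0.
- open_mark (a point): Green mark on the black scale round the dial, 35.5 mm in front (lockbox -x) of the dial axis, 61 mm above the bench; white ticks every 30 degrees.
- shackle: Loose steel shackle, an upside-down U of 9 mm round bar, about 0.16 kg. Origin at the foot midway between its legs; z up along the legs, y across the U towards the dial, x through the U. Leg axes 36 mm apart; bow axis 82 mm above the foot. A lug on the leg nearest the dial keeps it locked in until the dial is on the mark. It slides with 2 mm play, with no spring.
- shackle_bow (a point): Middle of the shackle's bow, on the bar's axis, where to grasp it: 9 mm thick across x; the bar runs along y, straight for about 20 mm. Axes as the shackle's. Seated it is 110 mm above the bench (50 mm above the lock block); the foot leaves the lock after 32 mm of rise.
- spool: Small red thread spool, 50 mm diameter, 60 mm high, standing; origin under its centre. A bystander.
- sanding: Wooden sanding block, 63 x 110 x 30 mm; origin under its centre. A bystander.
- tape: Tape measure, 62 x 79 x 15 mm, lying flat; origin under its centre. A bystander.

How it is judged:
On the way, in this order (a step that is already met when the one before it is completed fails the run):
1. the dial is on the green mark while the shackle still sits in the lock (value of joint dial between -0.15 and 0.15 rad and z of shackle_bow in the frame of lockbox below 0.116 m), for 0.2 s.
2. the shackle has been drawn up out of the lock (z of shackle_bow in the frame of lockbox above 0.15 m), for 0.1 s.
At the end, for the whole second after the job is handed in: The gripper holds the shackle (more than 1 N on it) at rest (under 0.03 m/s), its legs within 0.35 rad of upright with the bow on top, its bow at least 100 mm above where it sat, touching neither lock nor dial; the dial is within 0.2 rad of the green mark (z of shackle_bow in the frame of lockbox above 0.21 m and angle between shackle's own z axis and vertical below 0.35 rad and contact force between the fingers and shackle above 1 N and contact force between shackle and lockbox below 0.1 N and contact force between shackle and dial below 0.1 N and linear speed of shackle below 0.03 m/s and value of joint dial between -0.2 and 0.2 rad); the arm keeps its last pose, push and grip.
It fails at once if the shackle is forced up through the locked dial (z of shackle_bow in the frame of lockbox between 0.122 and 0.135 m and horizontal distance between shackle_bow and lockbox below 0.045 m and (value of joint dial below -0.35 rad or value of joint dial above 0.35 rad)).
It fails at once if the small red thread spool is pushed more than 25 mm (distance of spool from where it was at the start of the episode above 0.025 m).
It fails at once if the sanding block is pushed more than 25 mm (distance of sanding from where it was at the start of the episode above 0.025 m).
It fails at once if the tape measure is pushed more than 25 mm (distance of tape from where it was at the start of the episode above 0.025 m).
It also fails if it takes over 51 s, if anything falls off the work surface, if the arm or the gripper's body presses on something with over 40 N, if the wrist force passes 120 N, or if a joint passes its speed limit or range.

## Working session

There is one attempt and no reset: what is moved stays moved. The work goes in short steps, Python scripts to look and compute and a tool call to move; the robot and the scene stay as the last step left them, time stands still between calls to the robot, and variables do not carry over. Pictures are saved under pics/ and viewed, and the job is handed in when it is done.

Besides the shell and the picture viewer there is one more tool, called after ">>>" as name([rows], argument=value, ...), one row to a line, values as JSON. servo_tool: Moves the arm, as the interface text tells. Its arguments: {"type":"object","properties":{"motion":{"type":"array"},"newtons":{"type":"number"}},"required":["motion"]}

```bash
mkdir -p pics; ls
cat > h.py <<'E'
import numpy as np,cv2
from scipy.spatial.transform import Rotation as R
from workcell import env
def cam(n,fn=None):
    c=env.camera(n)
    if fn: cv2.imwrite('pics/'+fn,c['color'][:,:,::-1])
    return c
def w(c,p):
    Rm=R.from_rotvec(np.ravel(c['rvec'])).as_matrix()
    return Rm.T@(np.array(p)-np.ravel(c['tvec']))
def proj(c,P):
    Rm=R.from_rotvec(np.ravel(c['rvec'])).as_matrix()
    p=Rm@np.array(P)+np.ravel(c['tvec']); s=p[:2]/p[2]; s=s*(1+c['k1']*(s@s))
    return (c['K']@np.array([*s,1]))[:2]
def ray(c,uv,z):
    K=c['K'];d=(np.array([(uv[0]-K[0,2])/K[0,0],(uv[1]-K[1,2])/K[1,1]]));s=d.copy()
    for _ in range(30): s=d/(1+c['k1']*(s@s))
    Rm=R.from_rotvec(np.ravel(c['rvec'])).as_matrix()
    o=-Rm.T@np.ravel(c['tvec']); v=Rm.T@np.array([*s,1]); return o+v*(z-o[2])/v[2]
E
python3 - <<'E'
from h import *
np.set_printoptions(precision=4,suppress=True)
for n in('top','side'):
    c=cam(n,n+'0.png'); print(n,c['k1'],w(c,[0,0,0]))
    for t in('lockbox','dial_grip','open_mark','shackle','shackle_bow','spool','sanding','tape'):
        try:
            for d in env.pinpoint(t,n)[:2]: print(t,round(d['score'],2),w(c,d['position']),proj(c,w(c,d['position'])))
        except Exception as e: print(t,e)
o=env.get_obs(); print(o)
E
```

```text
pics
top 0.00041968675429802075 [ 0.3654 -0.0574  1.2594]
lockbox 0.83 [ 0.4932 -0.0991 -0.0024] [266.5704 188.0823]
dial_grip 0.61 [ 0.4969 -0.0624  0.0927] [255.8261 183.8854]
open_mark 0.69 [ 0.461  -0.054   0.0566] [253.2144 196.2084]
shackle 0.56 [ 0.4929 -0.1314  0.0288] [276.6488 187.1875]
shackle_bow 0.42 [ 0.4898 -0.1356  0.1118] [279.6147 185.3898]
spool 0.7 [0.3789 0.2588 0.0025] [160.226  222.1626]
spool 0.62 [ 0.4938 -0.1008 -0.0012] [267.0575 187.8719]
sanding 0.7 [ 0.4013 -0.3696 -0.0016] [347.3764 215.0114]
tape 0.6 [ 0.5629 -0.3881 -0.    ] [351.7402 167.2546]
side 0.040168737374110454 [-0.1424 -1.0614  0.824 ]
lockbox 0.75 [ 0.4945 -0.1014 -0.004 ] [266.3745 215.4851]
dial_grip 0.46 [ 0.5005 -0.0642  0.0838] [262.1408 186.6381]
open_mark 0.94 [ 0.464  -0.0601  0.0564] [251.6482 196.4975]
open_mark 0.33 [ 0.3813  0.2516 -0.0006] [188.5542 176.0818]
shackle 0.49 [ 0.4889 -0.136   0.027 ] [271.0563 213.494 ]
shackle_bow 0.55 [ 0.4894 -0.1378  0.1085] [272.1522 191.7474]
spool 0.64 [0.3828 0.2552 0.001 ] [188.4867 175.1809]
sanding 0.84 [ 0.3972 -0.3738 -0.0016] [291.0519 276.8404]
tape 0.77 [ 0.5624 -0.3932  0.0018] [343.3592 258.6765]
tape 0.49 [ 0.3987 -0.3704 -0.0021] [290.755  275.9921]
{'t': 0.9, 'qpos': array([ 1.0765,  0.4936,  1.3455, -0.    ,  1.3025, -0.0955]), 'joint_velocities': array([ 0.0001,  0.0006,  0.0009,  0.0013, -0.0008, -0.0004]), 'joint_torque': array([ -0.0021, -87.8676, -38.2242,   0.0702,   0.0441,  -0.    ]), 'tcp_pos': array([0.2427, 0.5759, 0.2359]), 'ee_rot': array([-1.3719, -0.9106,  0.9106]), 'wrist_force': array([-0.1928,  0.5866,  0.1968]), 'moment': array([ 0.0032, -0.0093, -0.0166]), 'opening': 0.09127984724292865}
```

Run:
```python
from h import *
np.set_printoptions(precision=4,suppress=True)
o=env.get_obs(); print(R.from_rotvec(o['ee_rot']).as_matrix())
a=cv2.imread('pics/top0.png'); b=cv2.imread('pics/side0.png')
A=cv2.resize(a[140:230,210:330],None,fx=6,fy=6,interpolation=cv2.INTER_CUBIC)
B=cv2.resize(b[140:260,190:350],None,fx=5,fy=5,interpolation=cv2.INTER_CUBIC)
cv2.imwrite('pics/topz.png',A);cv2.imwrite('pics/sidez.png',B)
```

```text
[[ 0.3883  0.     -0.9215]
 [ 0.9215  0.      0.3883]
 [ 0.     -1.     -0.    ]]
```

View pics/top0.png

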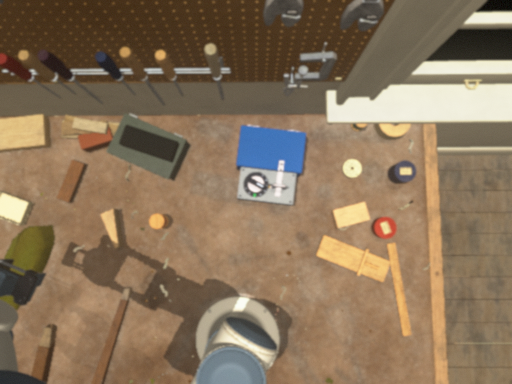

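View pics/topz.png

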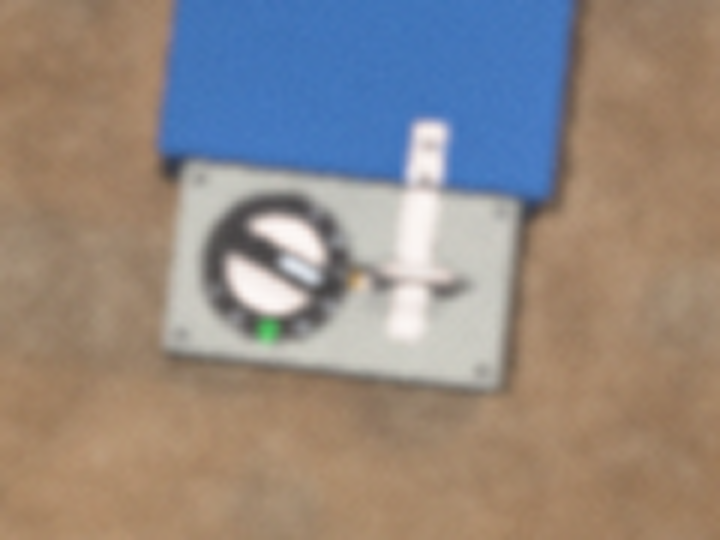

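View pics/sidez.png

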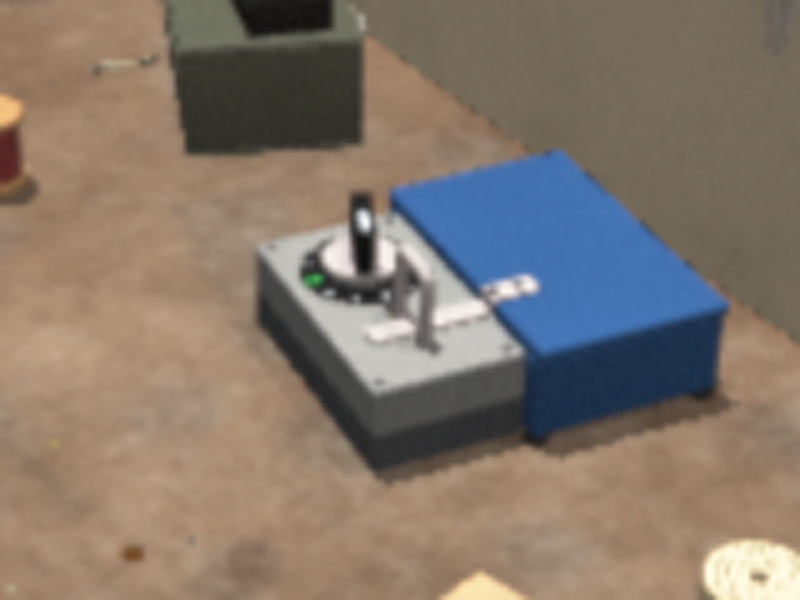

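Run:
```python
from h import *
np.set_printoptions(precision=4,suppress=True)
c=cam('top')
z=lambda u,v:(u/6+210-.4,v/6+140-.4)
P=[ray(c,z(*q),.06)[:2] for q in((185,160),(165,355),(500,390),(523,198))]
print(P,np.mean(P,0))
for a,b in((1,2),(0,3)): d=P[a]-P[b];print(np.degrees(np.arctan2(-d[0],d[1])))
for a,b in((0,1),(3,2)): d=P[a]-P[b];print(np.degrees(np.arctan2(d[1],d[0])))
print('green',ray(c,z(268,330),.061))
print('disc',ray(c,z(275,262),.071))
print('bow',ray(c,z(415,273),.112))
for q in((283,260),(320,275)): print(ray(c,z(*q),.105))
a=c['color'][:,:,::-1][165:205,235:300]
cv2.imwrite('pics/topzz.png',cv2.resize(a,None,fx=12,fy=12,interpolation=cv2.INTER_CUBIC))
m=env.trace('dial_grip','top')
print([(d['score'],d['mask'].sum()) for d in m])
```

```text
[array([ 0.5582, -0.0129]), array([ 0.4526, -0.0021]), array([ 0.4333, -0.1812]), array([ 0.5368, -0.1949])] [ 0.4952 -0.0978]
-6.15405109849897
-6.71585297962821
-5.8018616881629175
-7.5264278019742
green [ 0.4658 -0.0574  0.061 ]
disc [ 0.5013 -0.0612  0.071 ]
bow [ 0.4907 -0.133   0.112 ]
[ 0.4985 -0.0653  0.105 ]
[ 0.4906 -0.0844  0.105 ]
[(0.52, np.int64(219))]
```

View pics/topzz.png

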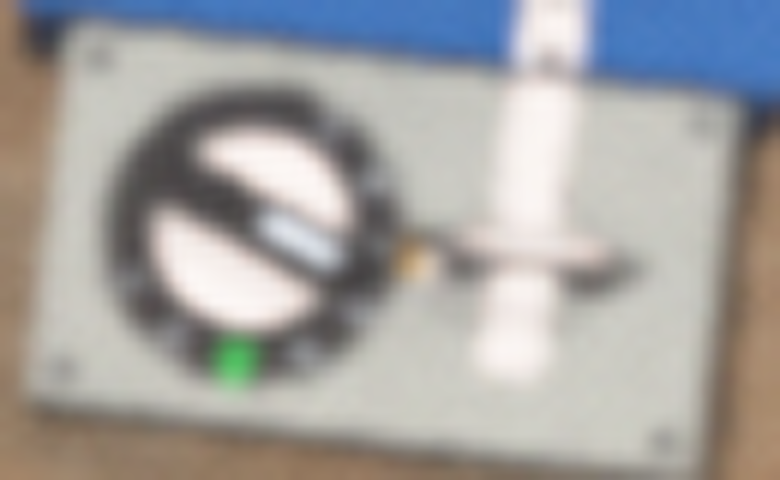

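>>> servo_tool([
  [-0.035,0.004,-0.0345,0,0,0,0.4],
  [-0.035,0.004,-0.0345,0,0,0,0.4],
  [-0.035,0.004,-0.0345,0,0,0,0.4],
  [-0.035,0.004,-0.0345,0,0,0,0.4],
  [-0.035,0.004,-0.0345,0,0,0,0.4],
  [-0.035,0.004,-0.0345,0,0,0,0.4],
  [-0.035,0.004,-0.0345,0,0,0,0.4],
  [-0.035,0.004,-0.0345,0,0,0,0.4],
  [-0.035,0.004,-0.0345,0,0,0,0.4],
  [-0.035,0.004,-0.0345,0,0,0,0.4],
  [-0.035,0.004,-0.0345,0,0,0,0.4],
  [-0.035,0.004,-0.0345,0,0,0,0.4],
  [-0.035,0.004,-0.0345,0,0,0,0.4],
  [-0.033,0.004,-0.0345,0,0,0,0.4],
  [0,0,0,0,10,0,0.4],
  [0,0,0,0,10,0,0.4],
  [0,0,0,0,10,0,0.4],
  [0,0,0,0,10,0,0.4],
  [0,0,0,0,10,0,0.4],
  [0,0,0,0,10,0,0.4],
], newtons=20)

```text
t: 3.5
tcp_pos: [0.4984, -0.0613, 0.18]
ee_rot: [-1.569, -0.094, 0.093]
wrist_force: [-0.6, 0.3, 0.1]
opening: 0.0548
```

>>> servo_tool([
  [0,0,0,0,9,0,0.4],
  [0,0,0,0,9,0,0.4],
  [0,0,0,0,9,0,0.4],
  [0,0,0,0,9,0,0.4],
  [0,0,0,0,0,0,0.4],
  [0,0,0,0,0,0,0.4],
])

```text
t: 4.25
tcp_pos: [0.4983, -0.0613, 0.1799]
ee_rot: [-1.535, 0.392, -0.392]
wrist_force: [-0.1, -0.4, 0.2]
opening: 0.0547
```

```bash
cat >> h.py <<'E'
np.set_printoptions(precision=4,suppress=True)
def st(target=None,ang=None):
    o=env.get_obs(); M=R.from_rotvec(o['ee_rot']).as_matrix()
    a=np.degrees(np.arctan2(M[1,0],M[0,0]))
    print('t',o['t'],'tcp',o['tcp_pos'],'jaw',a,'ydir',M[:,1],'q6',o['qpos'][5],'F',o['wrist_force'],'M',o['moment'],'open',o['opening'])
    if target is not None: print('shift tool',M.T@(np.array(target)-o['tcp_pos']),'turn y',-(ang-a) if ang is not None else None)
E
python3 - <<'E'
from h import *
st([.5,-.0612,.097],-28.7)
c=cam('side','s1.png');cam('top','t1.png')
b=cv2.imread('pics/s1.png'); cv2.imwrite('pics/s1z.png',cv2.resize(b[110:260,190:350],None,fx=4,fy=4,interpolation=cv2.INTER_CUBIC))
E
```

```text
t 4.25 tcp [ 0.4983 -0.0613  0.1799] jaw -28.63739904695644 ydir [ 0. -0. -1.] q6 0.2584224522204375 F [-0.0886 -0.3761  0.1883] M [-0.0891  0.0798  0.0011] open 0.0546736811125504
shift tool [0.0014 0.0829 0.0009] turn y 0.06260095304356028
```

View pics/s1z.png

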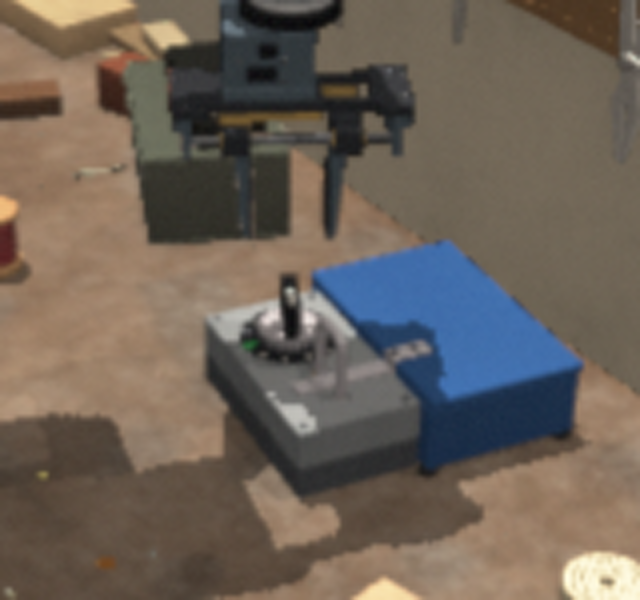

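The open fingers straddle the black bar (bar at about (290,305) in the crop, fingers at x≈245 and 330). I'll go down and close.

>>> servo_tool([
  [0.001,0.02,0.001,0,0,0,0.4],
  [0,0.02,0,0,0,0,0.4],
  [0,0.02,0,0,0,0,0.4],
  [0,0.015,0,0,0,0,0.4],
  [0,0.007,0,0,0,0,0.4],
  [0,0,0,0,0,0,0.6],
  [0,0,0,0,0,0,0.8],
  [0,0,0,0,0,0,1],
  [0,0,0,0,0,0,1],
  [0,0,0,0,0,0,1],
  [0,0,0,0,0,0,1],
], newtons=20)

```text
t: 5.72
tcp_pos: [0.501, -0.0615, 0.0983]
ee_rot: [-1.535, 0.392, -0.397]
wrist_force: [5.5, -3.7, -2.6]
opening: 0.0144
```

Run:
```python
from h import *
st([.5,-.0612,.097],-96.4)
```

```text
t 5.725 tcp [ 0.501  -0.0615  0.0983] jaw -28.84365590646113 ydir [ 0.0026 -0.001  -1.    ] q6 0.26347224897153637 F [ 5.4586 -3.7325 -2.5563] M [-0.7838 -0.7375 -0.0722] open 0.014377431591404241
shift tool [-0.001   0.0013 -0.0002] turn y 67.55634409353888
```

>>> servo_tool([
  [0.0015,0,0,0,0,0,1],
  [0,0,0,0,5,0,1],
  [0,0,0,0,5,0,1],
  [0,0,0,0,5,0,1],
  [0,0,0,0,5,0,1],
  [0,0,0,0,5,0,1],
  [0,0,0,0,5,0,1],
  [0,0,0,0,0,0,1],
])

```text
t: 6.72
tcp_pos: [0.5014, -0.0619, 0.0983]
ee_rot: [-1.418, 0.799, -0.801]
wrist_force: [-0.0, -3.7, 6.6]
opening: 0.0136
```

Run:
```python
from h import *
st([.5,-.0612,.097],-96.4)
```

```text
t 6.725 tcp [ 0.5014 -0.0619  0.0983] jaw -58.835989723695256 ydir [ 0.001  -0.0004 -1.    ] q6 0.7860976494812196 F [-0.0078 -3.726   6.5659] M [-0.5282 -0.0112 -0.0853] open 0.01358948690047482
shift tool [-0.0013  0.0013 -0.0008] turn y 37.56401027630475
```

Rotation is tracking; continue 37.5°.

>>> servo_tool([
  [0,0,0,0,5,0,1],
  [0,0,0,0,5,0,1],
  [0,0,0,0,5,0,1],
  [0,0,0,0,5,0,1],
  [0,0,0,0,5,0,1],
  [0,0,0,0,5,0,1],
  [0,0,0,0,4.5,0,1],
  [0,0,0,0,3,0,1],
  [0,0,0,0,0,0,1],
  [0,0,0,0,0,0,1],
])

```text
t: 7.98
tcp_pos: [0.5015, -0.0623, 0.0983]
ee_rot: [-1.156, 1.287, -1.29]
wrist_force: [-0.3, -8.5, 4.1]
opening: 0.0139
```

Run:
```python
from h import *
st([.5,-.0612,.097],-96.4)
c=cam('side','s2.png')
b=cv2.imread('pics/s2.png'); cv2.imwrite('pics/s2z.png',cv2.resize(b[130:260,190:350],None,fx=5,fy=4.6,interpolation=cv2.INTER_CUBIC))
```

```text
t 7.975 tcp [ 0.5015 -0.0623  0.0983] jaw -96.21938512838913 ydir [ 0.0012 -0.0011 -1.    ] q6 1.4387486823353457 F [-0.2956 -8.4709  4.0793] M [-1.6224  0.0388 -0.1636] open 0.01394934661942542
shift tool [-0.001   0.0013 -0.0016] turn y 0.18061487161087086
```

View pics/s2z.png

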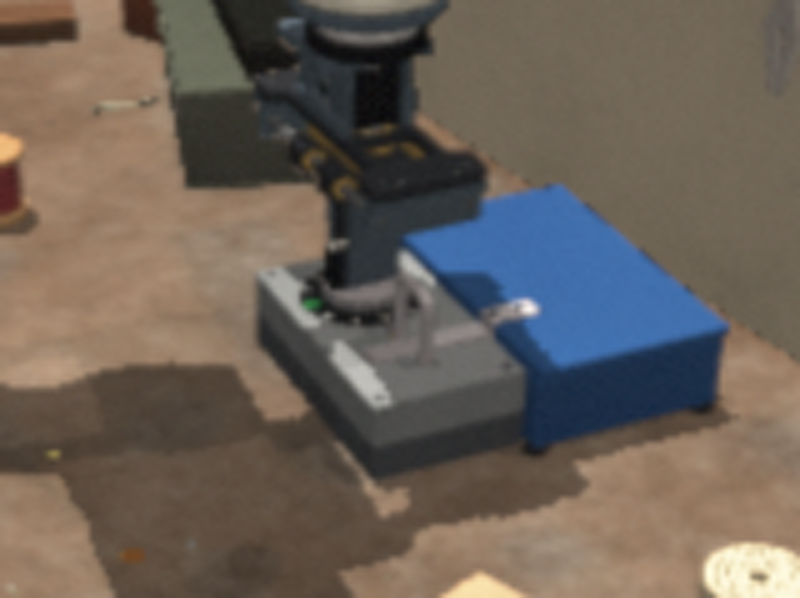

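The green mark shows by the bar's front end (315,303). Now open gently, rise and back off for a look.

>>> servo_tool([
  [0,0,0,0,0,0,0.75],
  [0,0,0,0,0,0,0.6],
  [0,0,0,0,0,0,0.6],
  [0,-0.02,0,0,0,0,0.6],
  [0,-0.03,0,0,0,0,0.6],
  [0,-0.03,0,0,0,0,0.6],
  [0,-0.02,0,0,0,0,0.6],
  [0,0,0,0,-10,0,0.4],
  [0,0,0,0,-10,0,0.4],
  [0,0,0,0,-10,0,0.4],
  [0,0,0,0,-10,0,0.4],
  [0,0,0,0,-10,0,0.4],
  [0,0,0,0,-10,0,0.4],
  [0,0,0,0,-10,0,0.4],
  [0,0,0,0,-10,0,0.4],
  [0,0,0,0,-10,0,0.4],
  [0,0,0,0,0,0,0.4],
])

```text
t: 10.15
tcp_pos: [0.5008, -0.0615, 0.1978]
ee_rot: [-1.569, 0.088, -0.087]
wrist_force: [0.0, -0.1, -0.3]
opening: 0.0545
```

Run:
```python
from h import *
st([.491,-.134,.113],-6.4)
for n,s in(('side',(slice(130,260),slice(190,350))),('top',(slice(140,230),slice(210,330)))):
    c=cam(n,n+'3.png')
    cv2.imwrite('pics/%s3z.png'%n,cv2.resize(c['color'][:,:,::-1][s],None,fx=5,fy=4.6 if n=='side' else 5,interpolation=cv2.INTER_CUBIC))
    for t in('dial_grip','shackle_bow','shackle','lockbox'):
        for d in env.pinpoint(t,n)[:1]: print(n,t,round(d['score'],2),w(c,d['position']))
```

```text
t 10.15 tcp [ 0.5008 -0.0615  0.1978] jaw -6.37457630274191 ydir [-0.0003  0.0001 -1.    ] q6 -0.129413850795541 F [ 0.009  -0.0776 -0.2973] M [-0.0656  0.0258 -0.0463] open 0.05453178579889743
shift tool [-0.0017  0.0848 -0.0731] turn y 0.02542369725809035
side dial_grip 0.7 [ 0.5008 -0.0656  0.085 ]
side shackle_bow 0.59 [ 0.4907 -0.1374  0.1062]
side shackle 0.54 [ 0.4891 -0.1378  0.0272]
side lockbox 0.67 [ 0.4942 -0.1001 -0.0012]
top shackle 0.21 [ 0.3996 -0.3691 -0.0002]
top lockbox 0.92 [ 0.4948 -0.0994 -0.0028]
```

View pics/side3z.png

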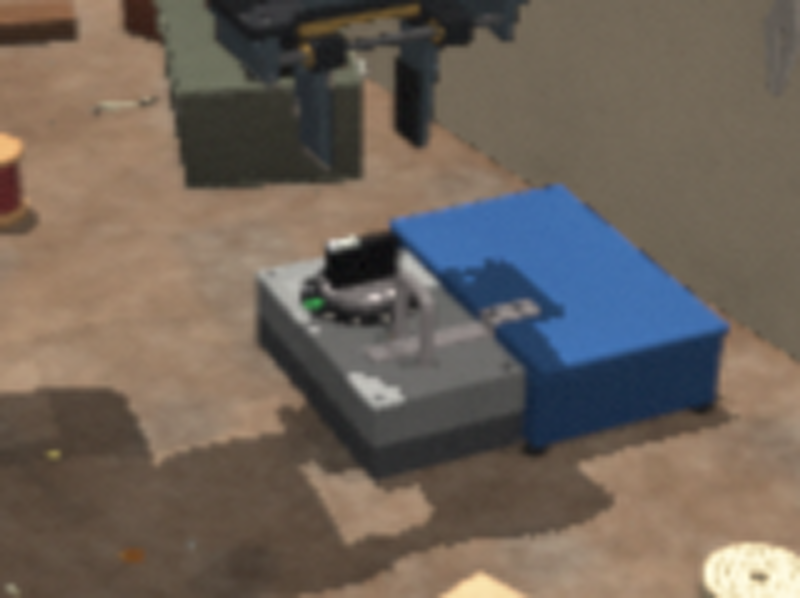

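View pics/top3z.png

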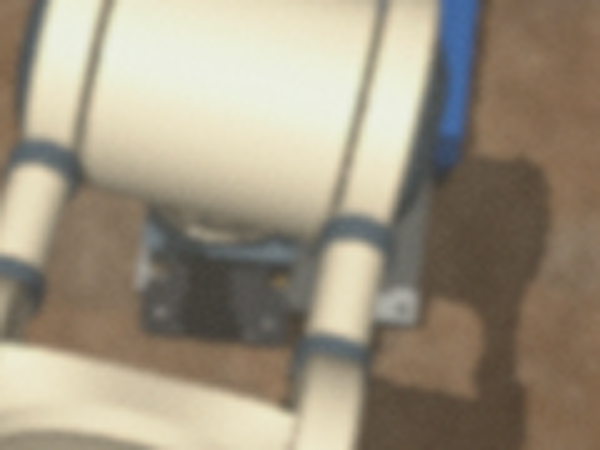

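Run:
```python
from h import *
c=cam('side'); im=c['color'][:,:,::-1]
x0,y0,x1,y1=240,165,290,210; f=12
a=cv2.resize(im[y0:y1,x0:x1],None,fx=f,fy=f,interpolation=cv2.INTER_CUBIC)
outs=[a.copy()]
ctr=np.array([.5010,-.062])
for dial in(-.25,0,.25):
    b=a.copy(); th=np.radians(-6.4)-dial
    X=np.array([np.cos(th),np.sin(th)]);Y=np.array([-X[1],X[0]])
    pts=[proj(c,[*(ctr+sx*.025*X+sy*.007*Y),.105]) for sx,sy in((1,1),(1,-1),(-1,-1),(-1,1))]
    pts=[(int((p[0]+.5-x0)*f),int((p[1]+.5-y0)*f)) for p in pts]
    cv2.polylines(b,[np.array(pts)],True,(0,0,255),1); outs.append(b)
o=np.vstack([np.hstack(outs[:2]),np.hstack(outs[2:])])
cv2.imwrite('pics/ov.png',cv2.resize(o,(800,int(800*o.shape[0]/o.shape[1])) )[:600]); print(o.shape)
```

```text
(1080, 1200, 3)
```

View pics/ov.png

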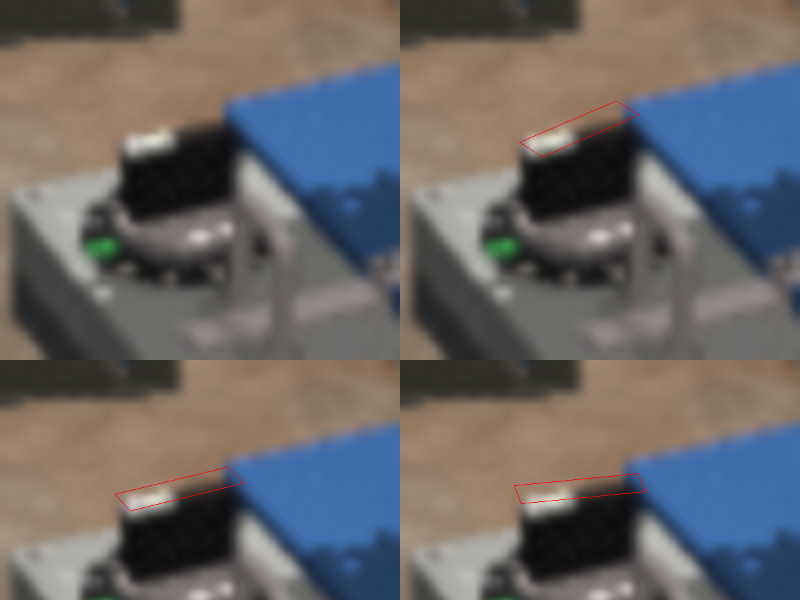

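>>> servo_tool([
  [0,0,-0.06,0,0,0,0.4],
  [0,0,-0.06,0,0,0,0.4],
  [0,0,-0.06,0,0,0,0.4],
  [0,0,-0.06,0,0,0,0.4],
  [0,0,-0.06,0,0,0,0.4],
  [0,0,0,0,0,0,0.4],
])

```text
t: 11.45
tcp_pos: [0.4671, -0.3638, 0.1977]
ee_rot: [-1.57, 0.09, -0.091]
wrist_force: [-0.0, 0.7, -1.1]
opening: 0.0545
```

Run:
```python
from h import *
st([.491,-.134,.16],-6.4)
n='top';c=cam(n,'top4.png')
cv2.imwrite('pics/top4z.png',cv2.resize(c['color'][:,:,::-1][165:205,235:300],None,fx=12,fy=12,interpolation=cv2.INTER_CUBIC))
for t in('dial_grip','shackle_bow','shackle','lockbox'):
        for d in env.pinpoint(t,n)[:1]: print(n,t,round(d['score'],2),w(c,d['position']))
```

```text
t 11.45 tcp [ 0.4671 -0.3638  0.1977] jaw -6.589211170936973 ydir [ 0.0005 -0.0012 -1.    ] q6 -0.6469875879003303 F [-0.0284  0.7477 -1.0846] M [-0.0119  0.0767  0.0122] open 0.054472981360238495
shift tool [-0.0027  0.0374  0.231 ] turn y -0.18921117093697237
top dial_grip 0.43 [ 0.4967 -0.0664  0.0918]
top shackle_bow 0.57 [ 0.4914 -0.1359  0.113 ]
top shackle 0.39 [ 0.4903 -0.1369  0.0267]
top lockbox 0.74 [ 0.4961 -0.1006 -0.0007]
```

View pics/top4z.png

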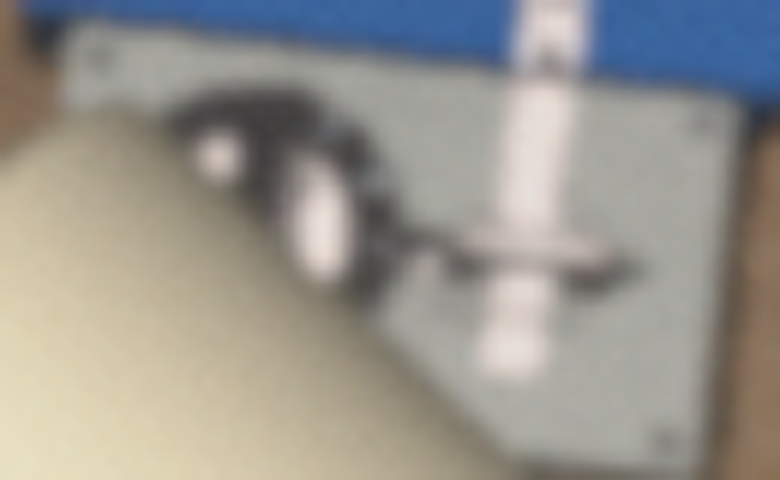

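>>> servo_tool([
  [-0.03,0,-0.045,0,0,0,0.4],
  [-0.03,0,-0.045,0,0,0,0.4],
  [-0.03,0,-0.045,0,0,0,0.4],
  [0,0,0,0,0,0,0.4],
])

```text
t: 12.2
tcp_pos: [0.3618, -0.4857, 0.198]
ee_rot: [-1.57, 0.089, -0.089]
wrist_force: [0.6, 0.6, -0.0]
opening: 0.0546
```

Run:
```python
from h import *
st([.491,-.134,.16],-6.4)
n='top';c=cam(n,'top5.png')
cv2.imwrite('pics/top5z.png',cv2.resize(c['color'][:,:,::-1][165:205,235:300],None,fx=12,fy=12,interpolation=cv2.INTER_CUBIC))
for t in('dial_grip','shackle_bow','shackle','lockbox'):
        for d in env.pinpoint(t,n)[:1]: print(n,t,round(d['score'],2),w(c,d['position']))
```

```text
t 12.2 tcp [ 0.3618 -0.4857  0.198 ] jaw -6.481256861120339 ydir [-0.0002 -0.0008 -1.    ] q6 -0.9154998182421578 F [ 0.5998  0.6086 -0.05  ] M [-0.094   0.0918 -0.0697] open 0.0546199039718632
shift tool [0.0887 0.0377 0.364 ] turn y -0.08125686112033836
top dial_grip 0.73 [ 0.5001 -0.0635  0.093 ]
top shackle_bow 0.42 [ 0.4885 -0.1379  0.1138]
top shackle 0.48 [ 0.4953 -0.0991 -0.0006]
top lockbox 0.94 [ 0.4955 -0.0974 -0.    ]
```

View pics/top5z.png

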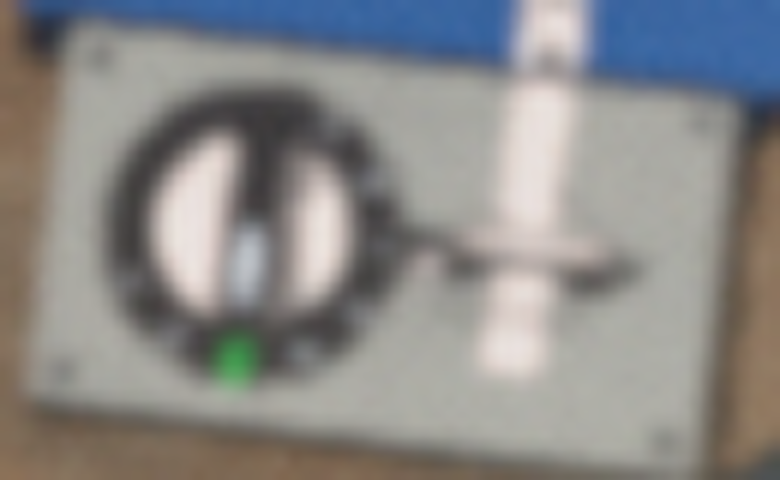

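The pointer bar now lines up with the green mark: pointer at (247,265), green at (235,358). The bow is unmoved at (535,250), so I'll go to the shackle.

>>> servo_tool([
  [0.0125,0,0.052,0,0,0,0.4],
  [0.0125,0,0.052,0,0,0,0.4],
  [0.0125,0,0.052,0,0,0,0.4],
  [0.0125,0,0.052,0,0,0,0.4],
  [0.0125,0,0.052,0,0,0,0.4],
  [0.0125,0,0.052,0,0,0,0.4],
  [0.0135,0,0.052,0,0,0,0.4],
  [0,0,0,0,0,0,0.4],
  [0,0.02,0,0,0,0,0.4],
  [0,0.018,0,0,0,0,0.4],
  [0,0,0,0,0,0,0.4],
])

```text
t: 13.82
tcp_pos: [0.4909, -0.1316, 0.1592]
ee_rot: [-1.568, 0.088, -0.085]
wrist_force: [-1.1, 1.0, 1.0]
opening: 0.0546
```

Run:
```python
from h import *
st([.4907,-.1345,.113],-6.4)
n='side';c=cam(n,'side6.png')
cv2.imwrite('pics/side6z.png',cv2.resize(c['color'][:,:,::-1][130:260,190:350],None,fx=5,fy=4.6,interpolation=cv2.INTER_CUBIC))
```

```text
t 13.825 tcp [ 0.4909 -0.1316  0.1592] jaw -6.312180945272759 ydir [-0.002   0.0007 -1.    ] q6 -0.26916518704958825 F [-1.0821  1.031   0.9823] M [-0.081   0.0813  0.0042] open 0.0545742423096355
shift tool [ 0.0002  0.0462 -0.0029] turn y 0.08781905472724105
```

View pics/side6z.png

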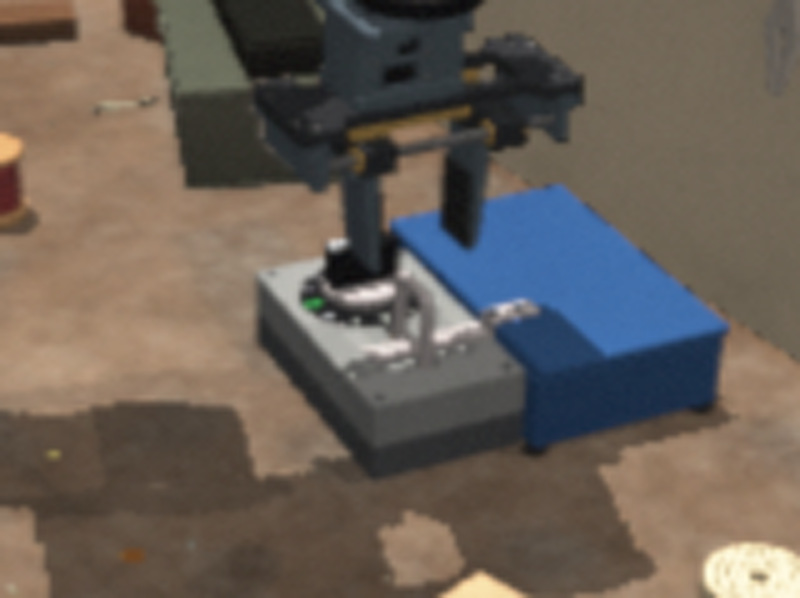

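The fingers straddle the bow in x (tips at (375,270) and (468,245), bow at (415,275)). Descend and close.

>>> servo_tool([
  [0,0.016,-0.003,0,0,0,0.4],
  [0,0.016,0,0,0,0,0.4],
  [0,0.014,0,0,0,0,0.4],
  [0,0,0,0,0,0,0.7],
  [0,0,0,0,0,0,0.85],
  [0,0,0,0,0,0,1],
  [0,0,0,0,0,0,1],
  [0,0,0,0,0,0,1],
  [0,0,0,0,0,0,1],
], newtons=25)

```text
t: 15.0
tcp_pos: [0.4914, -0.1351, 0.1141]
ee_rot: [-1.569, 0.087, -0.087]
wrist_force: [-0.3, -0.1, 3.1]
opening: 0.0084
```

Run:
```python
from h import *
st([.4907,-.1345,.113],-6.4)
n='side';c=cam(n,'side7.png')
cv2.imwrite('pics/side7z.png',cv2.resize(c['color'][:,:,::-1][130:260,190:350],None,fx=5,fy=4.6,interpolation=cv2.INTER_CUBIC))
```

```text
t 15.0 tcp [ 0.4914 -0.1351  0.1141] jaw -6.350008651127137 ydir [ 0.0003 -0.0002 -1.    ] q6 -0.2746105914021504 F [-0.3407 -0.1027  3.0619] M [-0.1029  0.1031 -0.0085] open 0.008379898908646223
shift tool [-0.0008  0.0011  0.0005] turn y 0.049991348872863384
```

View pics/side7z.png

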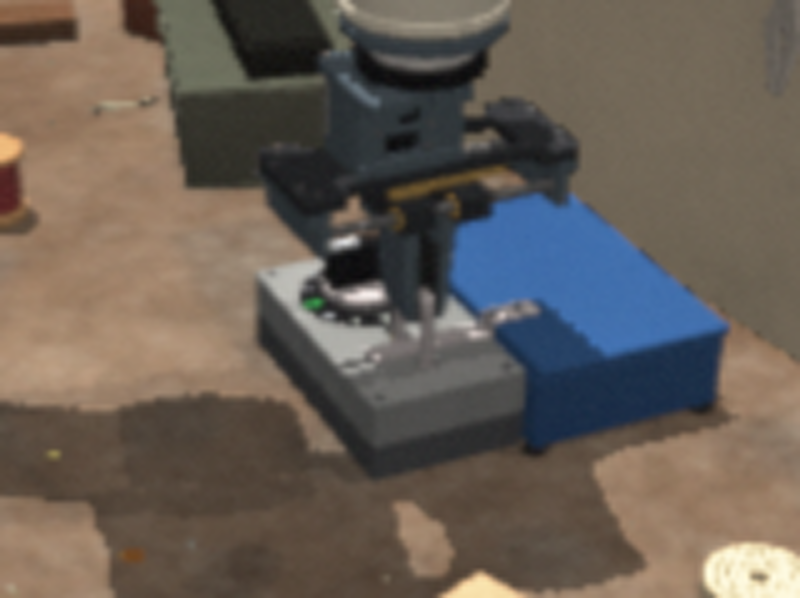

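Gripped at 8.4 mm (9 mm bar). First a small test lift to check that it is loose.

>>> servo_tool([
  [0,-0.002,0,0,0,0,1],
  [0,-0.002,0,0,0,0,1],
  [0,-0.002,0,0,0,0,1],
  [0,0,0,0,0,0,1],
])

```text
t: 15.55
tcp_pos: [0.4914, -0.135, 0.1201]
ee_rot: [-1.569, 0.087, -0.087]
wrist_force: [-1.3, -0.5, -0.9]
opening: 0.0082
```

Run:
```python
from h import *
st()
```

```text
t 15.55 tcp [ 0.4914 -0.135   0.1201] jaw -6.346831233521947 ydir [ 0.0002 -0.0001 -1.    ] q6 -0.27460820392439683 F [-1.3179 -0.4689 -0.9279] M [-0.093   0.031  -0.0088] open 0.008211966569550323
```

It rises freely: the wrist carries only about its weight. Draw it up steadily.

>>> servo_tool([
  [0,-0.006,0,0,0,0,1],
  [0,-0.006,0,0,0,0,1],
  [0,-0.006,0,0,0,0,1],
  [0,-0.006,0,0,0,0,1],
  [0,-0.006,0,0,0,0,1],
  [0,-0.01,0,0,0,0,1],
  [0,-0.01,0,0,0,0,1],
  [0,-0.012,0,0,0,0,1],
  [0,-0.012,0,0,0,0,1],
  [0,-0.012,0,0,0,0,1],
  [0,-0.012,0,0,0,0,1],
  [0,-0.012,0,0,0,0,1],
  [0,-0.012,0,0,0,0,1],
  [0,-0.008,0,0,0,0,1],
  [0,0,0,0,0,0,1],
  [0,0,0,0,0,0,1],
  [0,0,0,0,0,0,1],
  [0,0,0,0,0,0,1],
])

```text
t: 17.8
tcp_pos: [0.4912, -0.135, 0.2496]
ee_rot: [-1.569, 0.087, -0.087]
wrist_force: [-0.2, 0.5, -1.6]
opening: 0.0084
```

Run:
```python
from h import *
st()
n='side';c=cam(n,'side8.png')
cv2.imwrite('pics/side8z.png',cv2.resize(c['color'][:,:,::-1][110:240,190:350],None,fx=5,fy=4.6,interpolation=cv2.INTER_CUBIC))
for t in('shackle_bow','shackle','dial_grip','spool','sanding','tape'):
        for d in env.pinpoint(t,n)[:1]: print(n,t,round(d['score'],2),w(c,d['position']))
st()
```

```text
t 17.8 tcp [ 0.4912 -0.135   0.2496] jaw -6.3497268724441955 ydir [-0.0005  0.0002 -1.    ] q6 -0.27463104252856274 F [-0.2193  0.472  -1.6082] M [-0.1409  0.0237  0.0087] open 0.00839373302349164
side shackle_bow 0.52 [ 0.4902 -0.1353  0.2456]
side shackle 0.72 [ 0.487  -0.1368  0.1625]
side dial_grip 0.65 [ 0.5008 -0.0656  0.0824]
side spool 0.56 [ 0.3851  0.2548 -0.0038]
side sanding 0.68 [ 0.3975 -0.3726 -0.0012]
side tape 0.91 [ 0.5584 -0.3952  0.0007]
t 18.15 tcp [ 0.4913 -0.135   0.2499] jaw -6.34658936803733 ydir [ 0. -0. -1.] q6 -0.2746534775405704 F [-0.3909 -1.2919 -0.4603] M [-0.0478  0.0625 -0.0089] open 0.008121593148117851
```

View pics/side8z.png

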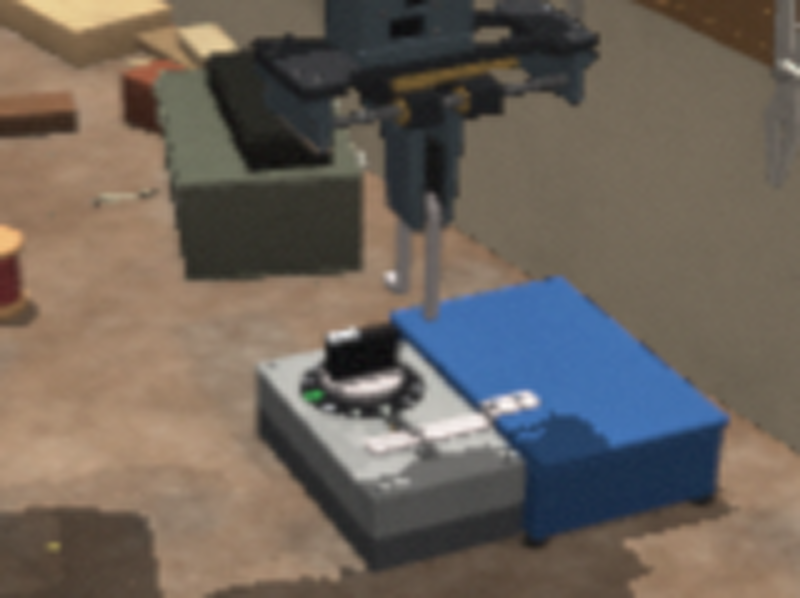

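The shackle hangs upright at (415,250), clear of the lock. The bow is at z≈0.246, the dial is still on the mark, and the other things haven't moved. Handing in.

Run:
```python
from h import *
print(env.finish_job())
```

```text
the job is handed in; nothing more can be done
None
```

I turned the dial clockwise about 67° in one grasp, until the pointer was on the green mark. I then gripped the shackle's bow and drew it straight up out of the lock. The job was handed in at about 18 s of the 51 s allowed, with no verdict reported.

- **Dial:** a top view after I let go of the dial showed the pointer bar on the green mark, and the last side view still showed it there. An overlay in the side view was only rough, with the dial somewhere between 0 and about +0.1 rad. Partway through, a top view half hidden by the arm seemed to show the dial off the mark, but a clear view settled that.
- **Shackle:** a 6 mm test lift met no resistance. It is now held upright and still with a 25 N grip. The gripper opening was about 8.3 mm on the 9 mm bar. The bow is at about 0.246 m, some 135 mm above where it sat, and the wrist force was about the shackle's weight.
- **Other things:** the spool, sanding block and tape measure read within about 8 mm of where they were first seen, which I take as measurement error. The arm never worked near them.

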